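# Seat the microscope's stage plate and close its clips

## Task

The round black stage plate of the stereo microscope stand has been left lying on the deck in front of its seat. With the fingertips, nudge it across the deck until it drops into the round recess and lies flat and flush, then swing both stage clips inwards so that their turned-up tips lie well over the plate. Do not pick the plate up, and leave everything else where it is.

Things in the scene. Friction and masses are not known exactly. Their poses are not given: they have to be found in the camera images.
- stand: white base of a stereo microscope, fixed to the bench: a slab 285 mm deep (x), 240 mm wide (y), its flat deck 45 mm above the bench. Origin on the bench under the centre of the seat; x points to the stand's rear (away from the robot, turned up to 0.35 rad), y to its left, z up. The deck runs from x = -120 to +165 mm, y = -120 to +120 mm
- column (a point): foot of the bare steel column on the deck at x = +135 mm, y = 0 from the seat: 32 mm diameter, socket 54 mm, top 267 mm above the bench; the microscope head is off
- seat (a point): centre of the seat at deck level, 45 mm above the bench: a round recess in the deck, 97 mm diameter, 6 mm deep with a flat floor; same axes as the stand
- plate: loose round black stage plate, 94 mm diameter, 6 mm thick, about 60 g, lying flat on the deck and partly over the front of the recess; origin at the centre of its underside. Seated, its top is flush with the deck and its origin 6 mm below it, with 1.5 mm play all round. Slid over the recess it dips at its leading edge about 12 mm short of the seat centre, and drops in on reaching it
- clip_left (a joint): left steel stage clip (+y side of the stand), 0: the leaf points straight to the stand's rear (+x), parked clear of the seat; growing values swing it inwards (clockwise from above); 1.57: it points straight across the seat at the other clip; stops at -0.45 and 1.9. It turns lightly about a vertical axis (0.5 N at the tip) and stays where it is left
- clip_left_pivot (a point): the left clip's pivot axis at deck level, +76 mm (y) and +10 mm (x) from the seat centre; its plug is 13 mm diameter, 13 mm high. The leaf is 10 mm wide, reaches 51 mm from here and lies 2.7 to 5.3 mm above the deck, so it passes over a seated plate; its end is turned up to 19 mm (20 with its lip, which reaches out to 60 mm)
- clip_left_tip (a point): the left clip's turned-up tip, 48 mm from its pivot axis and 10 mm above the deck; its x points along the leaf away from the pivot
- clip_right (a joint): right steel stage clip (-y side of the stand), mirror image of the left; 0: the leaf points straight to the stand's rear (+x), parked clear of the seat; growing values swing it inwards (anticlockwise from above); 1.57: it points straight across the seat at the other clip; stops at -0.45 and 1.9. It turns lightly about a vertical axis (0.5 N at the tip) and stays where it is left
- clip_right_pivot (a point): the right clip's pivot axis at deck level, -76 mm (y) and +10 mm (x) from the seat centre; its plug is 13 mm diameter, 13 mm high. The leaf is 10 mm wide, reaches 51 mm from here and lies 2.7 to 5.3 mm above the deck, so it passes over a seated plate; its end is turned up to 19 mm (20 with its lip, which reaches out to 60 mm)
- clip_right_tip (a point): the right clip's turned-up tip, 48 mm from its pivot axis and 10 mm above the deck; its x points along the leaf away from the pivot
- cassette: a white and yellow embedding cassette, 40 x 28 x 8 mm, lying on the rear right corner of the stand's deck; origin at the centre of its underside
- vial: an amber specimen vial with a white cap, 25 mm diameter, 50 mm high, standing on the rear left corner of the stand's deck; origin at the centre of its underside
- cassettes: a stack of three embedding cassettes, 40 x 28 x 23 mm, on the bench to the right; origin at the centre of its underside
- dish: a closed clear Petri dish, 93 mm diameter, 15 mm high, on the bench to the left; origin at the centre of its underside
- forceps: steel forceps, 140 mm long, 9 mm high, lying on the bench to the left; origin near mid-length, long axis along its x
- slidebox: a closed blue slide box, 100 x 85 x 36 mm, on the bench to the right; origin at the centre of its underside
- brush: a fine section brush with a square wooden handle, 168 mm long, 7 mm thick, lying on the bench to the right; long axis along its x

How it is judged:
On the way, in this order (a step that is already met when the one before it is completed fails the run):
1. the plate has dropped into its seat and lies flat and flush (horizontal distance between plate and seat below 0.004 m and z of plate in the frame of seat below -0.0045 m and angle between plate's own z axis and vertical below 0.03 rad), for 0.2 s.
2. both clips have been swung over the plate (horizontal distance between each of clip_left_tip, clip_right_tip and plate below 0.04 m), for 0.2 s.
At the end, for the whole second after the job is handed in: the plate lies in its recess: centre within 4 mm of the seat's, underside at least 4.5 mm below the deck, tilted less than 0.03 rad; the tips of both clips are within 40 mm of the plate's centre (so 7 mm or more inside its edge), and plate and clips are at rest (all of step 1 and all of step 2 and linear speed of plate below 0.01 m/s and velocity of joint each of clip_left, clip_right below 0.05 rad/s); the robot touches nothing.
It fails at once if the plate was lifted or carried: its underside more than 10 mm above the deck (z of plate in the frame of seat above 0.01 m).
It fails at once if the plate was tipped up or knocked off the deck (angle between plate's own z axis and vertical above 0.3 rad or z of plate in the frame of seat below -0.012 m).
It fails at once if a bystander was disturbed: one of the small things about moved more than 20 mm (distance of any of cassette, vial, cassettes, dish, forceps, slidebox, brush from where it was at the start of the episode above 0.02 m).
It also fails if it takes over 58 s, if anything falls off the work surface, if the arm or the gripper's body presses on something with over 40 N, if the wrist force passes 120 N, or if a joint passes its speed limit or range.

## Robot

A 7-joint arm with a two-finger parallel gripper is mounted at the origin on the work surface. World frame = base frame: x ahead of the robot, y to its left, z up, the work surface at z = 0. Lengths are in m, angles in rad, forces in N, time in s.
With the tool pointing down it reaches from about 0.425 to 0.925 m from the base axis. Payload 6.8 kg.
Tool frame: the origin (TCP) lies at the very end of the fingers, on their centre line; the grasp point (between the pads) lies 19 mm behind it; z points along the fingers, x is the direction in which the jaws open and shut, and the axes are right-handed (so a half turn about z gives the same grasp; the last joint's range is limited). The gripper opens to 85 mm and grips with 20 to 120 N. Pads are 22 mm wide; open, the fingers measure 114 mm over their backs; the gripper's body (76 mm by 85 mm) begins 54 mm behind the grasp point. The pads swing forward as they close: fully open they stand 13 mm farther back than shut.
Start: joints at [-1.44, 0.477, 0.022, 1.555, -0.011, 1.109, -0.083], TCP at [0.16, 0.656, 0.231] pointing down, gripper open.
Joint ranges: [-2.96, 2.96], [-0.34, 2.1], [-1.41, 1.46], [0.24, 2.44], [-1.37, 4.51], [0.17, 1.92], [-2.96, 2.96]. Speed limits (rad/s): [2.39, 2.39, 3.14, 3.14, 3.14, 3.14, 3.14].

## Interface

Orientations are given as a rotation vector (axis times angle).
In Python, from bench import get_obs, imaging, hand_in gives the robot as it stands.
- The arm moves only by the tool send_rows, never from a script. Its argument "motion" is a list of rows, each an object with "dp": the shift along the world's x, y, z in m, a list of three; "rot": the turn, a rotation vector about the world's x, y, z in rad, a list of three; "grip": the finger opening in m, from 0 to 0.0854. In form: [{"dp": [dx, dy, dz], "rot": [ax, ay, az], "grip": grip}, ...]. A call has 1 to 20 rows; each row shifts and turns the pose as measured when the row begins; what a row does not reach is not made up. A row lasts 1/8 s, in which the tool goes at most 62.5 mm and 10.7 degrees, less where a joint would pass 70% of its speed; a pose out of reach is approached as far as the arm can. A call is refused whole if a number of a shift passes 0.0625 or a number of a turn 0.188, either way. A call with a gripper value outside its range is refused whole. The fingers move at their own pace and stop on an object; "grip_force" is the grip in N (left out, the last holds). Time passes only in rows, so rows that do not move let the fingers close. It gives the time, the measured TCP pose, the force and the opening at its end, in the units of the state.
- get_obs(): the state, without advancing time (a new reading comes with each control period).
- imaging.grab_frame(name): name is "scene" or "side" or "wrist"; returns a dict with "img" (400x640x3 uint8, red, green, blue), "fx", "fy", "cx", "cy" (pixels), "R" (3x3) and "t" (3): a world point X has camera coordinates R X + t. Camera axes: x right, y down, z forward; pixel columns grow to the right and rows downward; lengths in m; the calibration is good to about 2 mm. A picture is of the moment at which its call begins. There is no depth.
- hand_in(): hands the job in, once; it reports no verdict.
The state is a dict: "clock": time; "joints": joint angles; "qvel": joint speeds; "tau": joint torques, N m; "tcp_pos": TCP position; "orientation": TCP orientation; "contact_force": force on the tool from outside, world axes, zero at the start; "moment": the same for the moment, N m; "grip_width": finger opening in m.
Only numpy, scipy, OpenCV 4.12 (cv2) and the standard library are available. Lean on these libraries where they do the work, as an engineer would, in place of code of your own. Each camera call takes 0.05 s, during which the arm holds its last target. There are 200 camera calls.

## Working session

There is one attempt and no reset: what is moved stays moved. The work goes in short steps, Python scripts to look and compute and a tool call to move; the robot and the scene stay as the last step left them, time stands still between calls to the robot, and variables do not carry over. Pictures are saved under pics/ and viewed, about 8 in all and at most 12, crops included, and the job is handed in when it is done.

Besides the shell and the picture viewer there is one more tool, called after "Request:" as name(argument=value, ...), one argument or row to a line, values as JSON. send_rows: Moves the arm, as the interface text tells. Its arguments: {"type":"object","properties":{"motion":{"type":"array","items":{"type":"object","properties":{"dp":{"type":"array","items":{"type":"number"}},"rot":{"type":"array","items":{"type":"number"}},"grip":{"type":"number"}}}},"grip_force":{"type":"number"}},"required":["motion"]}

```bash
mkdir -p pics; cat > h.py <<'E'
import numpy as np, cv2
from bench import get_obs, imaging, hand_in
def grab(n,fn=None):
    f=imaging.grab_frame(n)
    if fn: cv2.imwrite('pics/'+fn,f['img'][:,:,::-1])
    return f
def ray(f,u,v,z):
    R=np.array(f['R']);t=np.array(f['t']);c=-R.T@t
    d=R.T@np.array([(u-f['cx'])/f['fx'],(v-f['cy'])/f['fy'],1.])
    return c+d*(z-c[2])/d[2]
def proj(f,X):
    p=np.array(f['R'])@np.array(X)+np.array(f['t'])
    return f['fx']*p[0]/p[2]+f['cx'],f['fy']*p[1]/p[2]+f['cy']
E
python3 - <<'E'
from h import *
import pickle
for n in('scene','side'):
    f=grab(n,n+'0.png');pickle.dump(f,open(n+'0.pkl','wb'));print(n,f['fx'],-np.array(f['R']).T@f['t'])
o=get_obs();print(o)
E
```

```text
scene 507.22356121448496 [1.04023431 0.35417604 1.1238142 ]
side 409.8778482188695 [0.30749747 0.76040927 0.53773655]
{'clock': 0.1, 'joints': array([-1.44010251,  0.47770991,  0.02236116,  1.55632293, -0.01149181,
        1.10927288, -0.08310115]), 'qvel': array([ 1.31655049e-03, -2.35244773e-03, -4.81027265e-04, -2.20579541e-03,
       -1.57888451e-04, -2.56736957e-05,  8.06953769e-04]), 'tau': array([ 4.12215624e-03, -5.97758889e+01,  1.61352552e+00, -2.81956905e+01,
        1.28442844e-02,  4.98363035e-03,  1.77534542e-06]), 'tcp_pos': array([0.15955999, 0.65534591, 0.23044085]), 'orientation': array([ 2.46937555e+00,  1.94036428e+00, -1.82375649e-03]), 'contact_force': array([-0.67589775, -0.26419382, -0.60435505]), 'moment': array([ 0.06377623, -0.0323509 ,  0.00199694]), 'grip_width': 0.08542710618932006}
```

View pics/scene0.png

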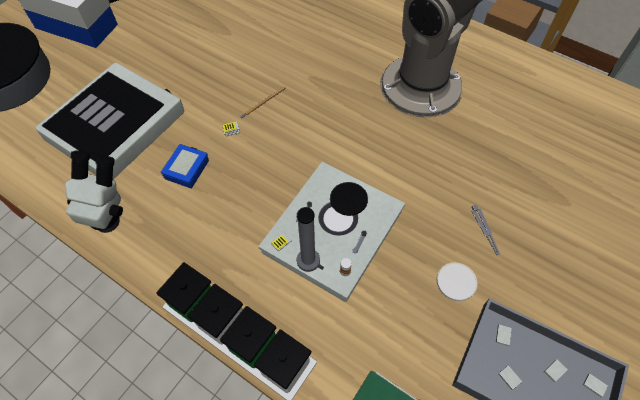

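View pics/side0.png

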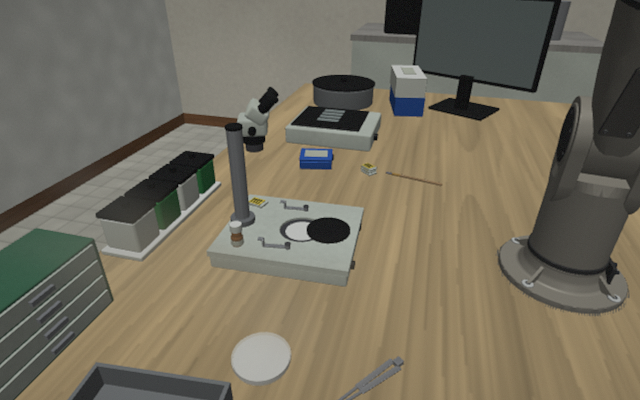

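The scene view shows the plate (black) at about (349,198), the ring of the recess at (338,218), the column foot at (308,260), and the stand's corners at (323,163), (404,205), (348,300) and (260,247). The side view shows the plate at (328,230) and the recess at (300,230). Both clips are parked pointing to the rear.

```bash
python3 - <<'E'
from h import *
import pickle
for n,roi in(('scene',(250,150,410,305)),('side',(205,185,370,290))):
    f=pickle.load(open(n+'0.pkl','rb'));im=f['img'];x0,y0,x1,y1=roi
    g=cv2.cvtColor(im,cv2.COLOR_RGB2GRAY);hsv=cv2.cvtColor(im,cv2.COLOR_RGB2HSV)
    m=np.zeros_like(g);m[y0:y1,x0:x1]=((g<35)*255)[y0:y1,x0:x1]
    cs,_=cv2.findContours(m,0,2)
    for c in sorted(cs,key=cv2.contourArea)[-3:]:
        print(n,'dark',cv2.contourArea(c),cv2.fitEllipse(c) if len(c)>5 else '', ray(f,*np.array(cv2.fitEllipse(c)[0]),.051).round(4) if len(c)>5 else '')
    # white deck
    m=np.zeros_like(g);m[y0:y1,x0:x1]=(((hsv[...,1]<45)&(g>120))*255)[y0:y1,x0:x1]
    m=cv2.morphologyEx(m,cv2.MORPH_OPEN,np.ones((3,3)))
    c=max(cv2.findContours(m,0,2)[0],key=cv2.contourArea)
    h=cv2.convexHull(c);a=cv2.approxPolyDP(h,5,True)[:,0]
    for p in a: print(n,'hull',p,ray(f,*p,.045).round(4))
    print('proj base', proj(f,[0,0,0]))
    crop=im[y0-5:y1+5,x0-5:x1+5]; s=4
    big=cv2.resize(crop,None,fx=s,fy=s,interpolation=cv2.INTER_CUBIC)
    cv2.imwrite(f'pics/{n}_crop.png',big[:,:,::-1]);print(big.shape)
E
```

```text
scene dark 0.0  
scene dark 195.0 ((305.5238952636719, 215.3214874267578), (15.894549369812012, 16.647432327270508), 63.34566879272461) [ 0.5752 -0.012   0.051 ]
scene dark 899.5 ((348.4320983886719, 198.65664672851562), (31.79213523864746, 36.8281135559082), 93.48411560058594) [0.4776 0.0482 0.051 ]
scene hull [321 162] [ 0.4216 -0.0717  0.045 ]
scene hull [403 202] [0.407  0.1626 0.045 ]
scene hull [347 296] [0.6876 0.1797 0.045 ]
scene hull [259 247] [ 0.7031 -0.0554  0.045 ]
proj base (np.float64(421.06495302739256), np.float64(85.2518792668607))
(660, 680, 3)
side dark 0.0  
side dark 785.0 ((327.9082946777344, 229.9390869140625), (24.174272537231445, 41.633914947509766), 91.4119873046875) [0.4735 0.0548 0.051 ]
side hull [208 248] [0.6911 0.174  0.045 ]
side hull [260 196] [ 0.6723 -0.0535  0.045 ]
side hull [363 208] [ 0.4184 -0.0659  0.045 ]
side hull [344 280] [0.4083 0.1955 0.045 ]
side hull [255 270] [0.574  0.2125 0.045 ]
side hull [212 259] [0.6665 0.204  0.045 ]
proj base (np.float64(557.7042075926622), np.float64(271.24444739391214))
(460, 700, 3)
```

View pics/scene_crop.png

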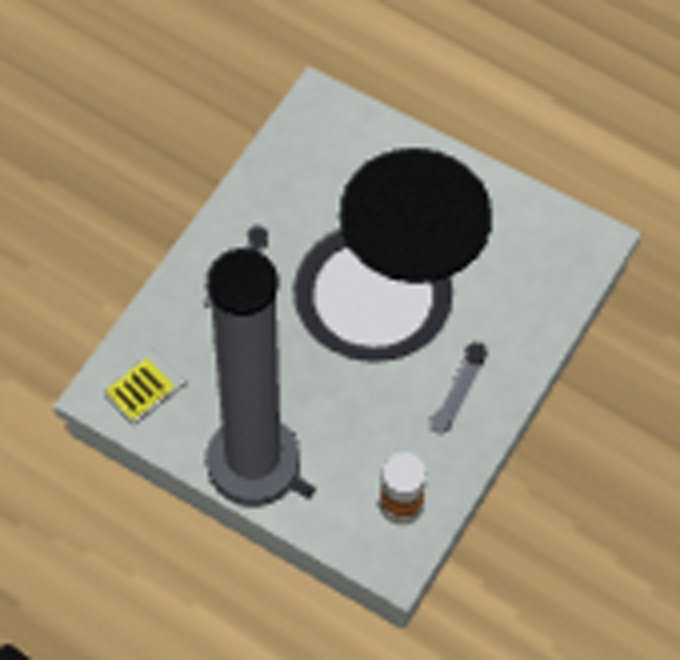

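Request:
send_rows(
  motion=[
    {"dp":[0.021,-0.043,0],"rot":[0,0,0.0214],"grip":0.07},
    {"dp":[0.021,-0.043,0],"rot":[0,0,0.0214],"grip":0.07},
    {"dp":[0.021,-0.043,0],"rot":[0,0,0.0214],"grip":0.07},
    {"dp":[0.021,-0.043,0],"rot":[0,0,0.0214],"grip":0.07},
    {"dp":[0.021,-0.043,0],"rot":[0,0,0.0214],"grip":0.07},
    {"dp":[0.021,-0.043,0],"rot":[0,0,0.0214],"grip":0.07},
    {"dp":[0.021,-0.043,0],"rot":[0,0,0.0214],"grip":0.07},
    {"dp":[0.021,-0.043,0],"rot":[0,0,0.0214],"grip":0.07},
    {"dp":[0.021,-0.043,0],"rot":[0,0,0.0214],"grip":0.07},
    {"dp":[0.021,-0.043,0],"rot":[0,0,0.0214],"grip":0.07},
    {"dp":[0.021,-0.043,0],"rot":[0,0,0.0214],"grip":0.07},
    {"dp":[0.021,-0.043,0],"rot":[0,0,0.0214],"grip":0.07},
    {"dp":[0.021,-0.043,0],"rot":[0,0,0.0214],"grip":0.07},
    {"dp":[0.021,-0.043,0],"rot":[0,0,0.0214],"grip":0.07},
    {"dp":[0,0,0],"rot":[0,0,0],"grip":0.07},
  ],
)

```text
clock: 1.98
tcp_pos: [0.4562, 0.03, 0.2264]
orientation: [2.139, 2.297, -0.009]
contact_force: [-1.4, 0.8, -0.1]
grip_width: 0.0697
```

```bash
python3 - <<'E'
from h import *
import pickle
f=grab('wrist','wrist1.png');pickle.dump(f,open('wrist1.pkl','wb'))
print(f['fx'],-np.array(f['R']).T@f['t']);o=get_obs();print(o['tcp_pos'],o['orientation'],o['contact_force'],o['grip_width'],o['clock'])
E
```

```text
300.52382559102847 [0.38667422 0.02569999 0.3686165 ]
[0.45549586 0.03203698 0.22620655] [ 2.1362072   2.30061065 -0.00878999] [-0.34181542  0.91724328 -0.11091202] 0.06972090134171077 2.025
```

View pics/wrist1.png

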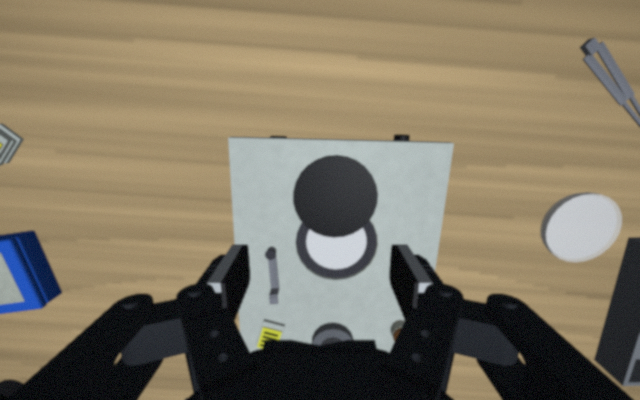

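The wrist view shows the plate at about (336,196), the recess ring at (337,240) and the right clip running from (271,252) to (274,298).

```bash
python3 - <<'E'
from h import *
import pickle
f=pickle.load(open('wrist1.pkl','rb'));g=cv2.cvtColor(f['img'],cv2.COLOR_RGB2GRAY)
print(g[196,285:390:5],g[150:290:4,337])
m=np.zeros_like(g);m[148:290,290:383]=((g<100)*255)[148:290,290:383]
c=max(cv2.findContours(m,0,2)[0],key=cv2.contourArea)[:,0]
up=c[c[:,1]<205];lo=c[c[:,1]>238]
def circ(p,z):
    X=np.array([ray(f,*q,z)[:2] for q in p.astype(float)])
    A=np.c_[2*X,np.ones(len(X))];s=np.linalg.lstsq(A,(X**2).sum(1),rcond=None)[0]
    return s[:2].round(4),np.sqrt(s[2]+s[0]**2+s[1]**2).round(4)
print('plate',circ(up,.051),'ring',circ(lo,.045))
s=pickle.load(open('scene0.pkl','rb'));c=lambda u,v:(u/4+245,v/4+145)
print('ringscene',ray(s,*c(373,292),.045))
for nm,p,z in(('Lplug',(475,352),.058),('Ltip',(440,425),.055),('Rplug',(258,236),.058),('vialcap',(404,470),.095)):print(nm,ray(s,*c(*p),z).round(4))
for nm,p,z in(('Rplug',(271,252),.058),('Rtip',(274,298),.055)):print('w',nm,ray(f,*p,z).round(4))
for p in((228,137),(453,144)):print('front corner',ray(f,*p,.045).round(4))
E
```

```text
[183 183  46  45  47  51  48  49  53  50  56  52  57  58  57  58  58  56
  65 188 187] [188 159  62  60  57  55  55  57  58  56  59  57  51  55  52  52  47  52
  49  46  48  47 196 212 211 210 211 213 210 208  89  61  92 181 182]
plate (array([0.4763, 0.0469]), np.float64(0.0451)) ring (array([0.5335, 0.0537]), np.float64(0.0464))
ringscene [0.53411081 0.05558638 0.045     ]
Lplug [0.54   0.1306 0.058 ]
Ltip [0.5899 0.1382 0.055 ]
Rplug [ 0.5472 -0.0198  0.058 ]
vialcap [0.6407 0.1445 0.095 ]
w Rplug [ 0.5444 -0.0202  0.058 ]
w Rtip [ 0.6066 -0.0155  0.055 ]
front corner [ 0.4202 -0.0711  0.045 ]
front corner [0.4105 0.1677 0.045 ]
```

Request:
send_rows(
  motion=[
    {"dp":[-0.008,0.004,-0.01],"rot":[0,0,0],"grip":0.078},
    {"dp":[-0.008,0.004,-0.02],"rot":[0,0,0],"grip":0.078},
    {"dp":[-0.008,0.004,-0.025],"rot":[0,0,0],"grip":0.078},
    {"dp":[-0.004,0.003,-0.03],"rot":[0,0,0],"grip":0.078},
    {"dp":[0,0,-0.03],"rot":[0,0,0],"grip":0.078},
    {"dp":[0,0,-0.025],"rot":[0,0,0],"grip":0.078},
    {"dp":[0,0,-0.015],"rot":[0,0,0],"grip":0.078},
    {"dp":[0,0,-0.005],"rot":[0,0,0],"grip":0.078},
    {"dp":[0,0,0],"rot":[0,0,0],"grip":0.078},
  ],
)

```text
clock: 3.15
tcp_pos: [0.4145, 0.0609, 0.0573]
orientation: [-2.107, -2.321, 0.014]
contact_force: [-0.1, -0.1, -0.3]
grip_width: 0.078
```

Request:
send_rows(
  motion=[
    {"dp":[0.006,-0.007,0],"rot":[0,0,-0.02],"grip":0.078},
    {"dp":[0,0,0],"rot":[0,0,0],"grip":0.078},
    {"dp":[0,0,-0.004],"rot":[0,0,0],"grip":0.078},
    {"dp":[0,0,0],"rot":[0,0,0],"grip":0.078},
  ],
)

```text
clock: 3.65
tcp_pos: [0.4221, 0.0541, 0.0546]
orientation: [-2.132, -2.3, 0.009]
contact_force: [-0.3, 0.8, -0.2]
grip_width: 0.0785
```

Request:
send_rows(
  motion=[
    {"dp":[0.003,-0.006,0],"rot":[0,0,0],"grip":0.078},
    {"dp":[0,0,-0.004],"rot":[0,0,0],"grip":0.078},
    {"dp":[0,0,-0.004],"rot":[0,0,0],"grip":0.078},
    {"dp":[0,0,0],"rot":[0,0,0],"grip":0.078},
  ],
)

```text
clock: 4.15
tcp_pos: [0.4252, 0.0476, 0.046]
orientation: [-2.132, -2.299, 0.009]
contact_force: [0.1, 0.3, 0.6]
grip_width: 0.0783
```

```bash
python3 - <<'E'
from h import *
f=grab('side');im=f['img'][170:300,260:440];
cv2.imwrite('pics/s2.png',cv2.resize(im,None,fx=4,fy=4,interpolation=cv2.INTER_CUBIC)[:,:,::-1])
E
```

```text
(no output)
```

View pics/s2.png

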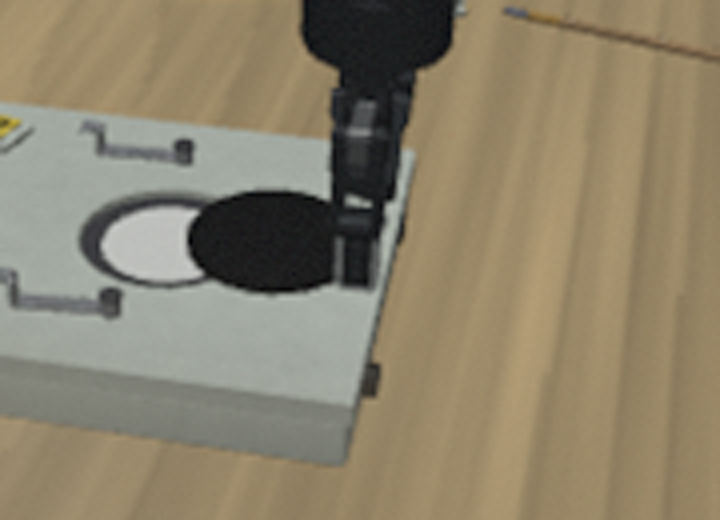

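The side crop shows the fingers standing behind the plate, on the front margin of the deck. I'll lower them in small steps to feel for the deck.

Request:
send_rows(
  motion=[
    {"dp":[0,0,-0.002],"rot":[0,0,0],"grip":0.078},
    {"dp":[0,0,-0.002],"rot":[0,0,0],"grip":0.078},
    {"dp":[0,0,0],"rot":[0,0,0],"grip":0.078},
  ],
)

```text
clock: 4.58
tcp_pos: [0.4253, 0.0477, 0.0419]
orientation: [-2.132, -2.3, 0.009]
contact_force: [0.1, -0.1, 0.0]
grip_width: 0.0781
```

Request:
send_rows(
  motion=[
    {"dp":[0,0,-0.002],"rot":[0,0,0],"grip":0.078},
    {"dp":[0,0,-0.001],"rot":[0,0,0],"grip":0.078},
    {"dp":[0,0,0],"rot":[0,0,0],"grip":0.078},
  ],
)

```text
clock: 4.95
tcp_pos: [0.4253, 0.0478, 0.0387]
orientation: [-2.132, -2.3, 0.008]
contact_force: [-0.3, 0.0, 0.7]
grip_width: 0.078
```

Request:
send_rows(
  motion=[
    {"dp":[0,0,-0.002],"rot":[0,0,0],"grip":0.078},
    {"dp":[0,0,-0.001],"rot":[0,0,0],"grip":0.078},
    {"dp":[0,0,0],"rot":[0,0,0],"grip":0.078},
  ],
)

```text
clock: 5.32
tcp_pos: [0.4254, 0.0478, 0.0355]
orientation: [-2.132, -2.3, 0.008]
contact_force: [-0.4, -0.5, 0.3]
grip_width: 0.0779
```

Request:
send_rows(
  motion=[
    {"dp":[0,0,-0.002],"rot":[0,0,0],"grip":0.078},
    {"dp":[0,0,0],"rot":[0,0,0],"grip":0.078},
  ],
)

```text
clock: 5.58
tcp_pos: [0.4256, 0.0479, 0.0349]
orientation: [-2.132, -2.299, 0.007]
contact_force: [-0.0, 0.1, -0.7]
grip_width: 0.0781
```

Request:
send_rows(
  motion=[
    {"dp":[0,0,-0.001],"rot":[0,0,0],"grip":0.078},
    {"dp":[0,0,0],"rot":[0,0,0],"grip":0.078},
  ],
)

```text
clock: 5.82
tcp_pos: [0.4257, 0.0479, 0.0349]
orientation: [-2.132, -2.298, 0.006]
contact_force: [-0.4, 0.3, 1.2]
grip_width: 0.0779
```

Request:
send_rows(
  motion=[
    {"dp":[0,0,0.002],"rot":[0,0,0],"grip":0.078},
    {"dp":[0.004,0,0],"rot":[0,0,0],"grip":0.078},
    {"dp":[0.004,0.0003,0],"rot":[0,0,0],"grip":0.078},
    {"dp":[0.004,0.0004,0],"rot":[0,0,0],"grip":0.078},
    {"dp":[0.004,0.0004,0],"rot":[0,0,0],"grip":0.078},
    {"dp":[0.004,0.0004,0],"rot":[0,0,0],"grip":0.078},
    {"dp":[0.004,0.0004,0],"rot":[0,0,0],"grip":0.078},
    {"dp":[0.004,0.0004,0],"rot":[0,0,0],"grip":0.078},
    {"dp":[0,0,0],"rot":[0,0,0],"grip":0.078},
  ],
)

```text
clock: 6.95
tcp_pos: [0.4557, 0.0503, 0.0365]
orientation: [-2.132, -2.298, 0.007]
contact_force: [0.1, 0.4, 0.2]
grip_width: 0.078
```

Request:
send_rows(
  motion=[
    {"dp":[0.004,0.0005,0],"rot":[0,0,0],"grip":0.078},
    {"dp":[0.004,0.0005,0],"rot":[0,0,0],"grip":0.078},
    {"dp":[0.004,0.0005,0],"rot":[0,0,0],"grip":0.078},
    {"dp":[0.004,0.0005,0],"rot":[0,0,0],"grip":0.078},
    {"dp":[0.004,0.0005,0],"rot":[0,0,0],"grip":0.078},
    {"dp":[0.003,0.0005,0],"rot":[0,0,0],"grip":0.078},
    {"dp":[0,0,0],"rot":[0,0,0],"grip":0.078},
  ],
)

```text
clock: 7.82
tcp_pos: [0.4803, 0.0536, 0.0364]
orientation: [-2.132, -2.298, 0.007]
contact_force: [-0.4, -0.7, 0.8]
grip_width: 0.0782
```

```bash
cat > look.py <<'E'
from h import *
import sys
f=grab('side');im=f['img'][170:300,230:410]
g=grab('scene');im2=g['img'][150:305,250:410]
A=cv2.resize(im,(720,520),interpolation=cv2.INTER_CUBIC);A=cv2.resize(A,(400,289));
B=cv2.resize(im2,(400,388),interpolation=cv2.INTER_CUBIC);A=cv2.copyMakeBorder(A,0,99,0,0,0)
cv2.imwrite('pics/'+sys.argv[1],np.hstack([A,B])[:,:,::-1])
o=get_obs();print(o['tcp_pos'],o['contact_force'])
E
python3 look.py l1.png
```

```text
[0.48006477 0.05354949 0.03641082] [ 0.44095346 -0.34615152  0.45654079]
```

View pics/l1.png

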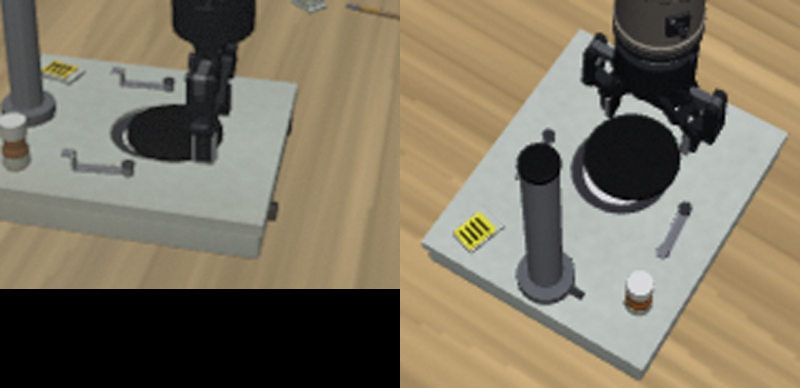

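The plate is about 15 mm short and in line with the recess: the crescent at (605,200) in the scene half lies to the rear. I'll push on.

Request:
send_rows(
  motion=[
    {"dp":[0.003,0.0003,0],"rot":[0,0,0],"grip":0.078},
    {"dp":[0.003,0.0002,0],"rot":[0,0,0],"grip":0.078},
    {"dp":[0.003,0.0002,0],"rot":[0,0,0],"grip":0.078},
    {"dp":[0.003,0.0002,0],"rot":[0,0,0],"grip":0.078},
    {"dp":[0.002,0.0,0],"rot":[0,0,0],"grip":0.078},
    {"dp":[0,0,0],"rot":[0,0,0],"grip":0.078},
  ],
)

```text
clock: 8.68
tcp_pos: [0.4949, 0.0545, 0.0364]
orientation: [-2.132, -2.298, 0.008]
contact_force: [-0.5, 0.8, -0.7]
grip_width: 0.0781
```

```bash
python3 look.py l2.png
```

```text
[0.4946943  0.05444225 0.03637537] [ 0.35393865 -0.04345032  0.30275163]
```

View pics/l2.png

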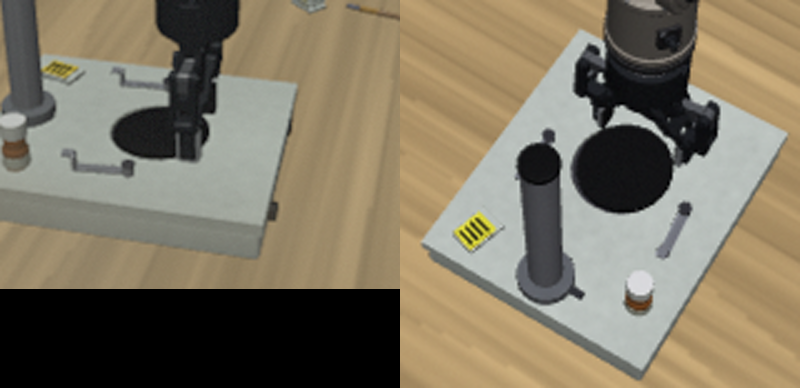

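It looks nearly or fully in. A few millimetres more will do no harm, because the tips pass above a flush plate.

Request:
send_rows(
  motion=[
    {"dp":[0.002,0,0],"rot":[0,0,0],"grip":0.078},
    {"dp":[0.002,0,0],"rot":[0,0,0],"grip":0.078},
    {"dp":[0.002,0,0],"rot":[0,0,0],"grip":0.078},
    {"dp":[0,0,0],"rot":[0,0,0],"grip":0.078},
  ],
)

```text
clock: 9.28
tcp_pos: [0.501, 0.0545, 0.0364]
orientation: [-2.131, -2.298, 0.008]
contact_force: [-0.7, 0.6, -0.5]
grip_width: 0.078
```

Request:
send_rows(
  motion=[
    {"dp":[-0.012,0,0.005],"rot":[0,0,0],"grip":0.078},
    {"dp":[-0.012,0,0.03],"rot":[0,0,0],"grip":0.078},
    {"dp":[-0.012,0,0.05],"rot":[0,0,0],"grip":0.04},
    {"dp":[0,0,0.05],"rot":[0,0,0],"grip":0.0},
    {"dp":[0,0,0.03],"rot":[0,0,0],"grip":0.0},
    {"dp":[0,0,0],"rot":[0,0,0],"grip":0.0},
  ],
)

```text
clock: 10.02
tcp_pos: [0.4579, 0.0537, 0.206]
orientation: [-2.129, -2.295, 0.011]
contact_force: [-0.2, -0.4, -1.1]
grip_width: 0.0048
```

```bash
python3 - <<'E'
from h import *
import pickle
f=grab('wrist');pickle.dump(f,open('wrist2.pkl','wb'));s=grab('scene');pickle.dump(s,open('scene2.pkl','wb'))
cv2.imwrite('pics/w2.png',f['img'][:,:,::-1])
def circ(f,p,z):
    X=np.array([ray(f,*q,z)[:2] for q in p.astype(float)])
    A=np.c_[2*X,np.ones(len(X))];s=np.linalg.lstsq(A,(X**2).sum(1),rcond=None)[0];r=np.sqrt(s[2]+s[0]**2+s[1]**2)
    return s[:2].round(4),r.round(4),(np.linalg.norm(X-s[:2],axis=1)-r).std().round(5)
for n,F,th in(('w',f,100),('s',s,60)):
    g=cv2.cvtColor(F['img'],cv2.COLOR_RGB2GRAY);u,v=proj(F,[.533,.0545,.045])
    m=np.zeros_like(g);cv2.circle(m,(int(u),int(v)),70 if n=='w' else 27,255,-1);m[g>th]=0
    c=max(cv2.findContours(m,0,2)[0],key=cv2.contourArea)[:,0];print(n,(u,v),cv2.boundingRect(c),circ(F,c,.045))
o=get_obs();print(o['tcp_pos'],o['orientation'],o['clock'])
E
```

```text
w (np.float64(314.893618139707), np.float64(249.23197420665173)) (257, 210, 116, 109) (array([0.5559, 0.0567]), np.float64(0.0598), np.float64(0.01128))
s (np.float64(338.12704080411856), np.float64(217.44405187851493)) (319, 201, 39, 34) (array([0.5333, 0.0544]), np.float64(0.0458), np.float64(0.00095))
[0.45653038 0.0533661  0.20368632] [-2.12779808 -2.29358608  0.01729284] 10.125
```

View pics/w2.png

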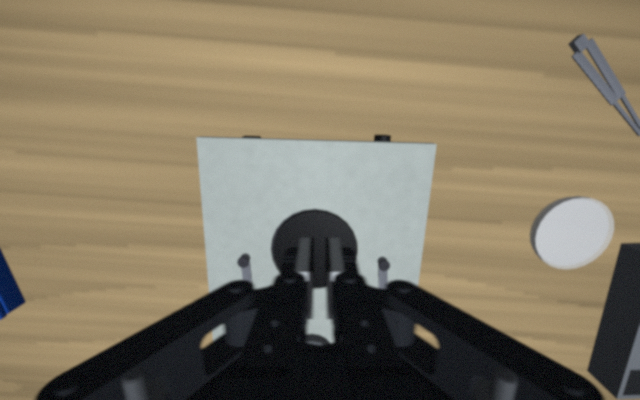

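The plate looks seated. The circle fit at deck level in the scene view gives (0.533,0.054), which matches the seat. The wrist view shows the plate at (314,248) and the clip plugs at (243,260) and (383,263). Next is the left clip, with the fingers shut.

Request:
send_rows(
  motion=[
    {"dp":[0.0125,0.0112,-0.008],"rot":[0,0,0],"grip":0},
    {"dp":[0.0125,0.0112,-0.008],"rot":[0,0,0],"grip":0},
    {"dp":[0.0125,0.0112,-0.008],"rot":[0,0,0],"grip":0},
    {"dp":[0.0125,0.0112,-0.008],"rot":[0,0,0],"grip":0},
    {"dp":[0.0125,0.0112,-0.008],"rot":[0,0,0],"grip":0},
    {"dp":[0.0125,0.0112,-0.008],"rot":[0,0,0],"grip":0},
    {"dp":[0.0125,0.0112,-0.008],"rot":[0,0,0],"grip":0},
    {"dp":[0.0125,0.0112,-0.008],"rot":[0,0,0],"grip":0},
    {"dp":[0.0125,0.0112,-0.008],"rot":[0,0,0],"grip":0},
    {"dp":[0.01,0.01,-0.008],"rot":[0,0,0],"grip":0},
    {"dp":[0,0,0],"rot":[0,0,0],"grip":0},
    {"dp":[0,0,0],"rot":[0,0,0],"grip":0},
  ],
)

```text
clock: 11.62
tcp_pos: [0.5816, 0.1748, 0.0995]
orientation: [-2.114, -2.292, 0.055]
contact_force: [0.0, -0.9, 0.1]
grip_width: -0.0003
```

```bash
python3 - <<'E'
from h import *
from scipy.spatial.transform import Rotation as R
a=get_obs()['orientation'];psi=1.632
T=R.from_rotvec(np.pi*np.array([np.cos(psi/2),np.sin(psi/2),0]))
print((T*R.from_rotvec(a).inv()).as_rotvec())
E
```

```text
[ 0.0099955  -0.04063678 -0.01977261]
```

Request:
send_rows(
  motion=[
    {"dp":[0.002,-0.006,-0.02],"rot":[0.01,-0.04,-0.02],"grip":0},
    {"dp":[0,0,-0.015],"rot":[0,0,0],"grip":0},
    {"dp":[0,0,-0.01],"rot":[0,0,0],"grip":0},
    {"dp":[0,0,0],"rot":[0,0,0],"grip":0},
  ],
)

```text
clock: 12.12
tcp_pos: [0.5839, 0.1682, 0.0543]
orientation: [-2.154, -2.287, -0.002]
contact_force: [-0.8, -0.1, -0.4]
grip_width: 0.0001
```

Request:
send_rows(
  motion=[
    {"dp":[0,0,-0.004],"rot":[0,0,0],"grip":0},
    {"dp":[0,0,-0.0025],"rot":[0,0,0],"grip":0},
    {"dp":[0,0,0],"rot":[0,0,0],"grip":0},
  ],
)

```text
clock: 12.5
tcp_pos: [0.5849, 0.1688, 0.0484]
orientation: [2.153, 2.287, 0.004]
contact_force: [-0.7, -0.2, -0.2]
grip_width: -0.0
```

Request:
send_rows(
  motion=[
    {"dp":[0.0005,-0.005,-0.0008],"rot":[0,0,0],"grip":0},
    {"dp":[0.0005,-0.005,0],"rot":[0,0,0],"grip":0},
    {"dp":[0,-0.005,0],"rot":[0,0,0],"grip":0},
    {"dp":[0,-0.005,0],"rot":[0,0,0],"grip":0},
    {"dp":[0,-0.005,0],"rot":[0,0,0],"grip":0},
    {"dp":[0,-0.005,0],"rot":[0,0,0],"grip":0},
    {"dp":[-0.0005,-0.005,0],"rot":[0,0,0],"grip":0},
    {"dp":[0,0,0],"rot":[0,0,0],"grip":0},
  ],
)

```text
clock: 13.5
tcp_pos: [0.5855, 0.131, 0.048]
orientation: [2.154, 2.287, 0.005]
contact_force: [0.2, -0.1, 1.1]
grip_width: 0.0
```

Now from B through C and D to E.

Request:
send_rows(
  motion=[
    {"dp":[-0.0015,-0.004,0],"rot":[0,0,0],"grip":0},
    {"dp":[-0.002,-0.004,0],"rot":[0,0,0],"grip":0},
    {"dp":[-0.0025,-0.003,0],"rot":[0,0,0],"grip":0},
    {"dp":[-0.0035,-0.003,0],"rot":[0,0,0],"grip":0},
    {"dp":[-0.0035,-0.003,0],"rot":[0,0,0],"grip":0},
    {"dp":[-0.004,-0.0025,0],"rot":[0,0,0],"grip":0},
    {"dp":[-0.004,-0.0015,0],"rot":[0,0,0],"grip":0},
    {"dp":[-0.004,-0.0015,0],"rot":[0,0,0],"grip":0},
    {"dp":[-0.004,-0.001,0],"rot":[0,0,0],"grip":0},
    {"dp":[0,0,0],"rot":[0,0,0],"grip":0},
  ],
)

```text
clock: 14.75
tcp_pos: [0.5556, 0.1057, 0.0488]
orientation: [2.152, 2.285, 0.008]
contact_force: [0.9, -0.4, 0.0]
grip_width: -0.0001
```

```bash
python3 look.py l3.png
```

```text
[0.55580684 0.10592713 0.04869347] [0.26463279 0.02855923 0.28634322]
```

View pics/l3.png

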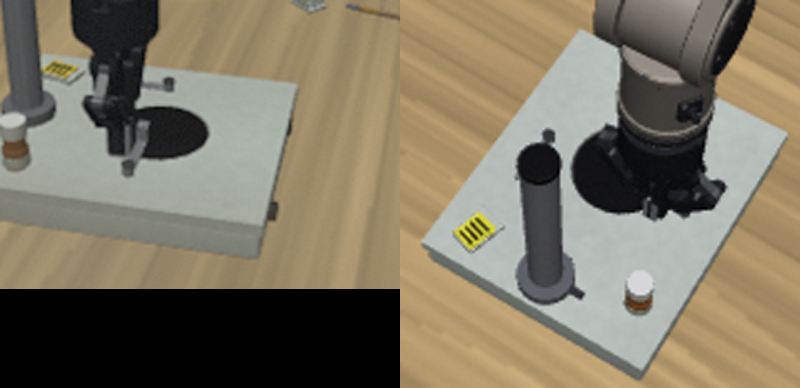

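The left clip now points across the plate, from (128,168) to (143,130) in the side half. I'll lift off, go round in front of the column and on to the right clip.

Request:
send_rows(
  motion=[
    {"dp":[0.006,0,0],"rot":[0,0,0],"grip":0},
    {"dp":[0,0,0.015],"rot":[0,0,0],"grip":0},
    {"dp":[0,0,0.03],"rot":[0,0,0],"grip":0},
    {"dp":[-0.01,-0.01,0.02],"rot":[0,0,0],"grip":0},
    {"dp":[-0.01,-0.02,0],"rot":[0,0,0],"grip":0},
    {"dp":[-0.005,-0.02,0],"rot":[0,0,0],"grip":0},
    {"dp":[0,-0.02,0],"rot":[0,0,0],"grip":0},
    {"dp":[0,-0.02,0],"rot":[0,0,0],"grip":0},
    {"dp":[0.005,-0.02,0],"rot":[0,0,0],"grip":0},
    {"dp":[0.01,-0.02,0],"rot":[0,0,0],"grip":0},
    {"dp":[0.015,-0.015,0],"rot":[0,0,0],"grip":0},
    {"dp":[0.015,-0.01,0],"rot":[0,0,0],"grip":0},
    {"dp":[0.01,0,0],"rot":[0,0,0],"grip":0},
    {"dp":[0,0,0],"rot":[0,0,0],"grip":0},
  ],
)

```text
clock: 16.6
tcp_pos: [0.5893, -0.0618, 0.1129]
orientation: [-2.158, -2.28, 0.002]
contact_force: [-0.3, -0.9, 0.8]
grip_width: -0.0001
```

```bash
python3 - <<'E'
from h import *
from scipy.spatial.transform import Rotation as R
o=get_obs();a=o['orientation'];psi=1.626
T=R.from_rotvec(np.pi*np.array([np.cos(psi/2),np.sin(psi/2),0]))
print(o['tcp_pos'],(T*R.from_rotvec(a).inv()).as_rotvec())
E
```

```text
[ 0.58927576 -0.06184313  0.11293366] [-5.61200212e-04 -2.63053074e-03  2.84302082e-05]
```

Request:
send_rows(
  motion=[
    {"dp":[0.006,0.006,-0.025],"rot":[0,0,0],"grip":0},
    {"dp":[0,0,-0.02],"rot":[0,0,0],"grip":0},
    {"dp":[0,0,-0.013],"rot":[0,0,0],"grip":0},
    {"dp":[0,0,0],"rot":[0,0,0],"grip":0},
  ],
)

```text
clock: 17.1
tcp_pos: [0.5951, -0.0519, 0.0534]
orientation: [-2.151, -2.284, 0.001]
contact_force: [0.6, -0.0, 0.2]
grip_width: -0.0003
```

Request:
send_rows(
  motion=[
    {"dp":[0,-0.001,-0.0035],"rot":[0,0,0],"grip":0},
    {"dp":[0,0,-0.002],"rot":[0,0,0],"grip":0},
    {"dp":[0,0,0],"rot":[0,0,0],"grip":0},
    {"dp":[0,0.005,0],"rot":[0,0,0],"grip":0},
    {"dp":[0,0.005,0],"rot":[0,0,0],"grip":0},
    {"dp":[0,0.005,0],"rot":[0,0,0],"grip":0},
    {"dp":[0,0.005,0],"rot":[0,0,0],"grip":0},
    {"dp":[-0.001,0.005,0],"rot":[0,0,0],"grip":0},
    {"dp":[-0.001,0.005,0],"rot":[0,0,0],"grip":0},
    {"dp":[0,0,0],"rot":[0,0,0],"grip":0},
  ],
)

```text
clock: 18.35
tcp_pos: [0.5942, -0.0204, 0.0498]
orientation: [-2.152, -2.286, -0.003]
contact_force: [-0.4, -0.5, 0.2]
grip_width: 0.0
```

```bash
python3 look.py l4.png
```

```text
[ 0.59437895 -0.02092655  0.04985896] [-0.13160609  0.02969287  0.41656665]
```

View pics/l4.png

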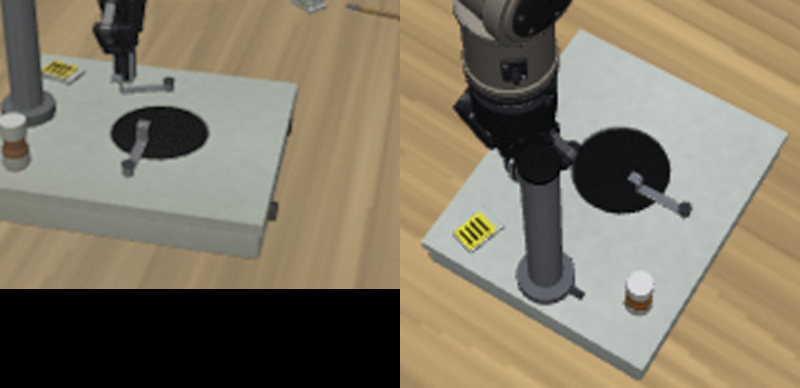

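The left clip lies well over the plate, its tip at (635,178). The right leaf, (168,84) to (120,88), is in front of the finger and moving with it. I'll back off a little, go slightly lower and go on.

Request:
send_rows(
  motion=[
    {"dp":[0,-0.004,0],"rot":[0,0,0],"grip":0},
    {"dp":[0,0,-0.002],"rot":[0,0,0],"grip":0},
    {"dp":[-0.001,0.005,0],"rot":[0,0,0],"grip":0},
    {"dp":[-0.0025,0.005,-0.0003],"rot":[0,0,0],"grip":0},
    {"dp":[-0.0025,0.005,-0.0003],"rot":[0,0,0],"grip":0},
    {"dp":[-0.003,0.004,-0.0003],"rot":[0,0,0],"grip":0},
    {"dp":[-0.004,0.003,-0.0003],"rot":[0,0,0],"grip":0},
    {"dp":[-0.004,0.003,-0.0003],"rot":[0,0,0],"grip":0},
    {"dp":[0,0,0],"rot":[0,0,0],"grip":0},
  ],
)

```text
clock: 19.58
tcp_pos: [0.5767, 0.0014, 0.0465]
orientation: [-2.154, -2.286, -0.005]
contact_force: [-0.5, 0.4, 0.4]
grip_width: -0.0002
```

Request:
send_rows(
  motion=[
    {"dp":[-0.004,0.0015,0.0005],"rot":[0,0,0],"grip":0},
    {"dp":[-0.004,0.001,0],"rot":[0,0,0],"grip":0},
    {"dp":[-0.004,0.001,0],"rot":[0,0,0],"grip":0},
    {"dp":[-0.003,0.0005,0],"rot":[0,0,0],"grip":0},
    {"dp":[0,0,0],"rot":[0,0,0],"grip":0},
    {"dp":[0.006,0,0.001],"rot":[0,0,0],"grip":0},
    {"dp":[0,0,0.015],"rot":[0,0,0],"grip":0},
    {"dp":[0,0,0.03],"rot":[0,0,0],"grip":0},
    {"dp":[-0.02,-0.02,0.03],"rot":[0,0,0],"grip":0},
    {"dp":[-0.03,-0.04,0.03],"rot":[0,0,0],"grip":0},
    {"dp":[-0.02,-0.05,0.03],"rot":[0,0,0],"grip":0},
    {"dp":[0,-0.05,0.02],"rot":[0,0,0],"grip":0},
    {"dp":[0,-0.05,0],"rot":[0,0,0],"grip":0},
    {"dp":[0,-0.03,0],"rot":[0,0,0],"grip":0},
    {"dp":[0,0,0],"rot":[0,0,0],"grip":0},
  ],
)

```text
clock: 21.45
tcp_pos: [0.4946, -0.2434, 0.2171]
orientation: [2.151, 2.28, 0.012]
contact_force: [-0.5, 0.2, 0.1]
grip_width: 0.0003
```

```bash
python3 look.py l5.png; python3 - <<'E'
from h import *
s=grab('scene')
g=cv2.cvtColor(s['img'],cv2.COLOR_RGB2GRAY);u,v=proj(s,[.533,.0545,.045])
m=np.zeros_like(g);cv2.circle(m,(int(u),int(v)),25,255,-1);m[g>60]=0
m=cv2.morphologyEx(m,cv2.MORPH_OPEN,np.ones((3,3)))
c=cv2.convexHull(max(cv2.findContours(m,0,2)[0],key=cv2.contourArea))
(cx,cy),r,_=cv2.fitEllipse(c);print(cx,cy,r,ray(s,cx,cy,.045))
E
```

```text
[ 0.49515303 -0.24035799  0.21643918] [ 0.05214384  0.45041427 -0.57064785]
337.9630126953125 217.778076171875 (33.531455993652344, 38.84209060668945) [0.53399141 0.05467745 0.045     ]
```

View pics/l5.png

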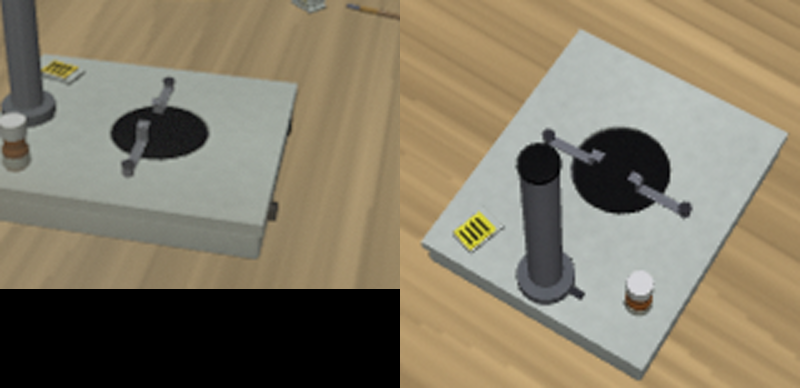

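The side and scene halves show both clips lying across the plate, with tips at about (598,157) and (635,178) around its centre at (621,170). That puts them roughly 16–27 mm from the centre, inside the 40 mm limit. The vial and cassette look unmoved and the arm is clear.

```bash
python3 -c "
from bench import hand_in
hand_in()"
```

```text
the job is handed in; nothing more can be done
```

I pushed the plate across the deck with two open fingertips until it dropped into the recess. Then, with the fingers shut, I swung the left and right clips in over it. I handed the job in at about 21.5 s.

- **Plate:** the last circle fit put its centre at (0.534, 0.055), against my seat estimate of (0.533, 0.0545). It looks flush in the last pictures. I had no direct height reading: at the end of the push the fingertips, about 1.5 mm above the deck, passed over the plate's edge without force, which fits a seated plate.
- **Clips:** I judged the tips by eye in the scene image to be roughly 16–27 mm from the plate's centre, inside the 40 mm limit.
- **Everything else:** the vial and the cassette on the deck look unmoved in the last pictures. I did not recheck the items on the bench, but the arm did not come near them. The arm is clear of everything.
- **Failed measurement:** one wrist-camera circle fit after the push (radius 60 mm, centre about 23 mm off) was spoilt by the fingers in the view, and I discarded it.

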